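# Draw the knobbed tube out of the workshop tube rack

## Robot

A 6-joint arm with a two-finger parallel gripper is mounted at the origin on the work surface. World frame = base frame: x ahead of the robot, y to its left, z up, the work surface at z = 0. Lengths are in m, angles in rad, forces in N, time in s.
With the tool pointing down it reaches from about 0.25 to 0.85 m from the base axis. Payload 12.5 kg.
Tool frame: the origin (TCP) lies between the finger pads; the fingertips stand 17 mm ahead of it and the grasp point (between the pads) lies 2 mm behind it (arm.finger_overhang is the distance from the TCP to the fingertips, in m); z points along the fingers, y is the line along which they close (so a half turn about z gives the same grasp; the last joint's range is limited). The gripper opens to 93 mm and grips with 3 to 60 N. Pads are 15 mm wide; open, the fingers measure 128 mm over their backs; the gripper's body (75 mm by 188 mm) begins 65 mm behind the grasp point.
Start: joints at [1.025, 0.351, 1.652, -0, 1.139, -0.085], TCP at [0.245, 0.493, 0.214] pointing down, gripper open.
Joint ranges: [-2.75, 2.75], [-0.79, 2.1], [0.01, 2.65], [-1.57, 4.71], [0.07, 3.14], [-2.87, 2.87]. Speed limits (rad/s): [2.22, 2.22, 2.79, 3.14, 3.14, 3.14].

## Interface

Orientations are given as a unit quaternion [w, x, y, z].
In Python, from bench import arm, eyes gives the robot as it stands.
- The arm moves only by the shell command python3 -m pendant 'ROWS' [FORCE]. ROWS is JSON, a list of rows, each an object with "delta_pos": the shift along the tool's x, y, z in cm, a list of three; "roll": the turn about the tool's z in rad; "claw": the closure, from -1 (fully open) to 1 (shut). In form: [{"delta_pos": [x, y, z], "roll": roll, "claw": claw}, ...]. A call has 1 to 10 rows; each row is the pose to reach, as a shift and turn from the pose commanded when the call began, along the tool's axes at that moment; what a row does not reach only later rows make up. A row lasts 1/10 s, in which the tool goes at most 50 mm and 8.59 degrees, less where a joint would pass 70% of its speed; a pose out of reach is approached as far as the arm can. A call with a gripper value outside its range is refused whole. The fingers move at their own pace and stop on an object; FORCE is the grip in N (left out, the last holds). Time passes only in rows, so rows that repeat a pose let the fingers close. It gives the time, the measured TCP pose, the force, the opening and the grip force at its end, in the units of the state.
- arm.read_state(): the state, without advancing time (a new reading comes with each control period).
- eyes.grab_frame(name): name is "scene" or "top" or "wrist"; returns the picture (420x560x3 uint8, blue, green, red); there is no depth.
- eyes.camera_info(name): a dict with "fx", "fy", "cx", "cy" (pixels), "pose" (4x4, takes a point from camera to world coordinates). Camera axes: x right, y up, looking along -z (the intrinsics and any distortion apply to the point x, -y, -z); pixel columns grow to the right and rows downward; lengths in m; the calibration is good to about 2 mm. A picture is of the moment at which its call begins: read the wrist's pose just before it. camera_info takes no time and is no camera call; for the wrist camera it gives the pose at the moment of the call.
- arm.finish_job(): hands the job in; it is judged then, once.
The state is a dict: "time": time; "joint_positions": joint angles; "qvel": joint speeds; "joint_torque": joint torques, N m; "tool_pos": TCP position; "eef_rot": TCP orientation; "wrist_force": force on the tool from outside, world axes, zero at the start; "ft_torque": the same for the moment, N m; "grip_width": finger opening in m; "grasp_force": force on a finger pad.
Only numpy, scipy, OpenCV 4.12 (cv2) and the standard library are available. Lean on these libraries where they do the work, as an engineer would, in place of code of your own. Each camera call takes 0.05 s, during which the arm holds its last target. There are 200 camera calls.

## Task

A tin has been left standing on the rack's shelf, in the way of the one tube that has a knob on a neck. First take the tin away and stand it upright on the bench, then draw the knobbed tube right out of its hole so that it lies in its groove on the shelf. Keep the tin upright, and leave the other two tubes, the brass cap and the roll of tape as they are.

Things in the scene. Friction and masses are not known exactly. Their poses are not given: they have to be found in the camera images.
- rack: Fixed wooden tube rack. Origin on the bench (z 0), mid-width, under the face with the holes; x points into the block, y along the face, z up. In its frame (mm): block x 0 to 100, y -150 to 150, top z 82, with three level round through holes along x, 38 diameter, at y -95, 0, 95, centre z 50. The shelf in front spans x -175 to 0, y -150 to 150, top z 36.
- shelf_stop (a point): Top middle of the stop bar on the shelf's front edge: rack frame x -170, y 0, z 52 mm; the bar spans x -175 to -165, all along y. From it to each hole runs a flat groove along x, 42 mm wide, floor at z 30 (shelf top 36). A tube lying wholly on the shelf has 31 mm of play between hole face and bar.
- free_spot (a point): Middle of the bench patch kept free at the +y end of the shelf: rack frame x -90, y 225, z 0 mm; free for 70 mm all round. Loose things lie about the -y end instead.
- knob_tube: The tube to draw out, lying level in any of the holes, 0.15 kg. Origin on its axis at mid-neck, 48 mm above the bench (47 on the groove floor); x along the axis into the hole. In mm: black knob 34 diameter x -34 to -20, black neck 16 diameter x -20 to 20, aluminium tube 34 diameter x 20 to 100. It starts with the tube 0 to 8 mm out of the hole: neck and knob are free over the groove.
- tube_tail (a point): The middle of the knobbed tube's flat tail end, 100 mm from the tube's origin along its x. It starts about 75 mm inside the block.
- tin: Closed plain steel tin, upright cylinder 58 diameter, 72 high, 0.25 kg. Origin at the centre of its underside, z up. It stands astride the groove of the knobbed tube, on the shelf's top (z 36 mm), between knob and stop bar.
- plain_tube_a: A neighbour in another hole: aluminium tube 34 diameter with a flat black cap of the same diameter and no knob, 96 mm long, sticking out about 20 mm. Origin on its axis, 4 mm in front of the cap's face, 100 mm from its tail; x into the hole.
- plain_tube_b: The other neighbour, the same as plain_tube_a, in the remaining hole.
- pipe_cap: Small brass pipe cap, 28 diameter and 29 high, standing in the groove in front of plain_tube_a. Origin at the centre of its underside.
- tape_roll: Roll of masking tape lying flat on the bench at the -y end of the shelf, 96 outer diameter, 24 high. Origin at the centre of its underside.
Mind the look-alikes: they are no part of the job. Leave any pink or purple look-alike of the tin alone.

How it is judged:
By the outcome, as a careful person would: the job done as asked, in the order asked, and still so for the second after the job is handed in, with the robot touching nothing.
It also fails if it takes over 53 s, if anything falls off the work surface, if the arm or the gripper's body presses on something with over 40 N, if the wrist force passes 120 N, or if a joint passes its speed limit or range.

## Working session

There is one attempt and no reset: what is moved stays moved. The work goes in short steps, Python scripts to look and compute and a shell command to move; the robot and the scene stay as the last step left them, time stands still between calls to the robot, and variables do not carry over. Pictures are saved under pics/ and viewed, at most 10 in all, crops included, and the job is handed in when it is done.

```bash
mkdir -p pics; ls; python3 - <<'E'
from bench import arm, eyes
import cv2,numpy as np
s=arm.read_state(); print({k:np.round(v,3).tolist() for k,v in s.items()})
for n in("scene","top"):
    im=eyes.grab_frame(n); cv2.imwrite(f"pics/{n}0.png",im)
    c=eyes.camera_info(n); print(n,{k:np.round(v,3).tolist() if not isinstance(v,str) else v for k,v in c.items()})
E
```

```text
pics
{'time': 0.0, 'joint_positions': [1.025, 0.351, 1.652, -0.0, 1.139, -0.085], 'qvel': [-0.002, 0.0, 0.001, 0.0, 0.0, -0.001], 'joint_torque': [0.0, -49.733, -28.525, 0.07, 0.026, -0.0], 'tool_pos': [0.244, 0.492, 0.213], 'eef_rot': [-0.0, 0.228, 0.974, -0.001], 'wrist_force': [0.264, -0.678, -0.176], 'ft_torque': [-0.033, -0.004, 0.056], 'grasp_force': 0.0, 'grip_width': 0.093}
scene {'fx': 464.446, 'fy': 464.446, 'cx': 279.562, 'cy': 212.386, 'pose': [[0.628, -0.502, 0.595, 1.121], [0.778, 0.414, -0.472, -0.395], [-0.01, 0.759, 0.651, 0.653], [0.0, 0.0, 0.0, 1.0]]}
top {'fx': 412.067, 'fy': 412.067, 'cx': 273.221, 'cy': 210.702, 'pose': [[0.117, 0.97, -0.213, 0.409], [-0.993, 0.115, -0.022, 0.005], [0.003, 0.214, 0.977, 0.888], [0.0, 0.0, 0.0, 1.0]]}
```

View pics/scene0.png

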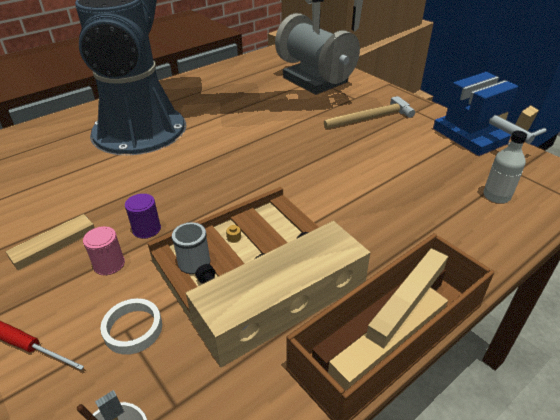

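View pics/top0.png

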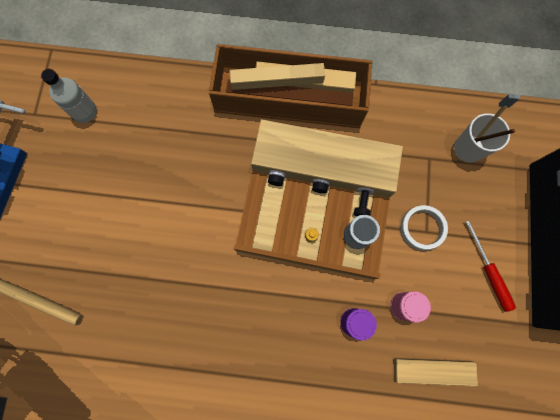

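Candidates for the tin, as top-view pixels:
- Grey tin on the shelf at (363,230). This is my choice.
- Pink one at (411,307), purple one at (360,324) and a grey tool cup at (488,135). I leave these alone.

Candidates for the tube:
- The one with a neck and knob at (364,203), in front of the right-hand (-y) hole. This is my choice.
- Flat caps at (320,186) and (276,179), which are the plain tubes.

The brass cap is at (312,235) and the tape at (425,228). I'll check the choice in a close crop.

```bash
python3 - <<'E'
import cv2
im=cv2.imread("pics/top0.png")
c=cv2.resize(im[112:284,228:412],None,fx=3.4,fy=3.4,interpolation=cv2.INTER_CUBIC)
cv2.imwrite("pics/crop0.png",c)
E
```

```text
(no output)
```

View pics/crop0.png

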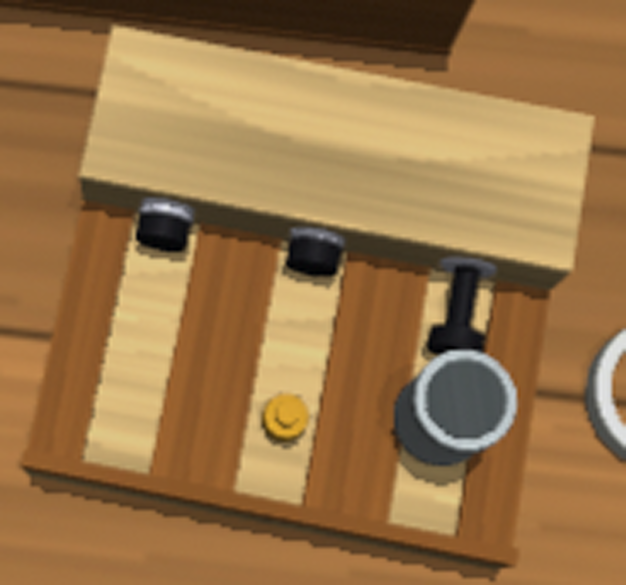

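```bash
cat > h.py <<'E'
import numpy as np, cv2
from bench import arm, eyes
def ray(n,uv,z,info=None):
    c=info or eyes.camera_info(n); P=np.array(c["pose"]); uv=np.atleast_2d(uv).astype(float)
    d=np.c_[(uv[:,0]-c["cx"])/c["fx"],-(uv[:,1]-c["cy"])/c["fy"],-np.ones(len(uv))]@P[:3,:3].T
    return (P[:3,3]+d*((z-P[2,3])/d[:,2])[:,None])[:,:2]
def proj(n,p,info=None):
    c=info or eyes.camera_info(n); P=np.array(c["pose"]); q=(np.atleast_2d(p)-P[:3,3])@P[:3,:3]
    return np.c_[c["cx"]+c["fx"]*q[:,0]/-q[:,2], c["cy"]-c["fy"]*q[:,1]/-q[:,2]]
def rt():
    s=arm.read_state(); w,x,y,z=s["eef_rot"]
    from scipy.spatial.transform import Rotation as R
    return np.array(s["tool_pos"]),R.from_quat([x,y,z,w]).as_matrix()
E
python3 - <<'E'
from h import *
cr=lambda a:np.array(a)/3.4+[228,112]-.35
W=ray("top",cr([(112,25),(594,117),(570,270),(82,180)]),.082)
L=np.array([(.1,.15),(.1,-.15),(0,-.15),(0,.15)])
a=L-L.mean(0);b=W-W.mean(0)
th=np.arctan2((a[:,0]*b[:,1]-a[:,1]*b[:,0]).sum(),(a*b).sum())
R=np.array([[np.cos(th),-np.sin(th)],[np.sin(th),np.cos(th)]]);o=W.mean(0)-R@L.mean(0)
print("res mm",((L@R.T+o-W)*1000).round(1).tolist(),"th",th,"o",o)
np.savez("rack.npz",R=R,o=o,th=th)
inr=lambda p:((p-o)@R*1000).round(1)
t=ray("top",cr([(465,403)]),.108);print("tin world",t,"rack",inr(t))
print("knob front/neck", inr(ray("top",cr([(457,338),(463,290)]),.06)))
print("stop front corners z52", inr(ray("top",cr([(25,467),(515,565)]),.052)))
for n,p in dict(free=(-.09,.225),tin=(-.11,-.095),knob=(-.04,-.095)).items(): print(n,R@p+o)
p,Rt=rt(); print(p,Rt.round(3).tolist()); print("wristcam in tool",(Rt.T@(np.array(eyes.camera_info("wrist")["pose"])[:3,3]-p)).round(3), (Rt.T@np.array(eyes.camera_info("wrist")["pose"])[:3,:3]).round(2).tolist())
E
```

```text
res mm [[-1.2, -0.4], [0.6, 0.1], [-0.6, -1.5], [1.2, 1.8]] th -0.07807168256086343 o [ 0.66495956 -0.07027843]
tin world [[ 0.56131796 -0.15639615]] rack [[-96.6 -93.9]]
knob front/neck [[-48.  -92.5]
 [-17.6 -91.6]]
stop front corners z52 [[-174.4  148.2]
 [-175.  -147.9]]
free [0.59278199 0.16105552]
tin [ 0.54788535 -0.15640989]
knob [ 0.61767212 -0.16186936]
[0.24438092 0.49238984 0.21336632] [[-0.896, 0.445, -0.001], [0.445, 0.896, -0.001], [0.0, -0.001, -1.0]]
wristcam in tool [ 0.078  0.    -0.173] [[-0.0, 0.96, 0.28], [1.0, 0.0, 0.0], [-0.0, 0.28, -0.96]]
```

The crop shows the grey tin (rim centre (465,403)) astride the right-hand groove. The tube with the neck and knob (knob (457,335)) is behind it. The flat caps at (163,228) and (315,255) are the neighbours. The rack fit residual is under 2 mm.

I'll travel to above the tin and turn the fingers along the rack's y axis.

```bash
python3 -m pendant '[{"delta_pos":[-57.2,-44,0],"roll":-0.15,"claw":-1},{"delta_pos":[-57.2,-44,0],"roll":-0.3,"claw":-1},{"delta_pos":[-57.2,-44,0],"roll":-0.382,"claw":-1},{"delta_pos":[-57.2,-44,0],"roll":-0.382,"claw":-1},{"delta_pos":[-57.2,-44,0],"roll":-0.382,"claw":-1},{"delta_pos":[-57.2,-44,0],"roll":-0.382,"claw":-1},{"delta_pos":[-57.2,-44,0],"roll":-0.382,"claw":-1},{"delta_pos":[-57.2,-44,0],"roll":-0.382,"claw":-1},{"delta_pos":[-57.2,-44,0],"roll":-0.382,"claw":-1},{"delta_pos":[-57.2,-44,0],"roll":-0.382,"claw":-1}]'; cat >> h.py <<'E'
K=np.load("rack.npz") if __import__("os").path.exists("rack.npz") else None
def inr(p): return (np.atleast_2d(p)[:,:2]-K["o"])@K["R"]*1000
def go(rx,ry,z):  # cm shift in tool axes to reach rack x,y (mm), z (m), and roll needed
    p,R=rt(); t=np.r_[K["R"]@np.array([rx,ry])/1000+K["o"],z]
    yaw=np.arctan2(R[1,1],R[0,1]); print("shift cm",((R.T@(t-p))*100).round(2),"roll",round(-((float(K["th"])+np.pi/2)-yaw),3),"rack now",inr(p).round(1),p[2].round(4))
E
python3 -c "
from h import *
go(-97,-94,.213)"
```

```text
time: 1.1
tool_pos: [0.4617, 0.0469, 0.2138]
eef_rot: [0.0, 0.039, 0.999, 0.0]
wrist_force: [0.3, 1.4, 0.7]
grip_width: 0.0933
grasp_force: 0.0
shift cm [-11.49 -19.49   0.08] roll -0.001 rack now [[-211.7  101. ]] 0.2138
```

```bash
python3 -m pendant '[{"delta_pos":[-11.5,-19.5,0],"roll":0,"claw":-1},{"delta_pos":[-11.5,-19.5,0],"roll":0,"claw":-1},{"delta_pos":[-11.5,-19.5,0],"roll":0,"claw":-1},{"delta_pos":[-11.5,-19.5,0],"roll":0,"claw":-1},{"delta_pos":[-11.5,-19.5,0],"roll":0,"claw":-1},{"delta_pos":[-11.5,-19.5,0],"roll":0,"claw":-1},{"delta_pos":[-11.5,-19.5,0],"roll":0,"claw":-1}]'; python3 - <<'E'
from h import *
go(-97,-94,.213)
i=eyes.camera_info("wrist");im=eyes.grab_frame("wrist");cv2.imwrite("pics/w0.png",im)
np.save("w0.npy",i,allow_pickle=True)
print({k:i[k] for k in("fx","cx","cy")}, proj("wrist",[[*(K["R"]@[-.097,-.094]+K["o"]),.108],[*(K["R"]@[-.04,-.095]+K["o"]),.05]],i))
E
```

```text
time: 1.8
tool_pos: [0.5602, -0.1543, 0.2133]
eef_rot: [-0.001, 0.04, 0.999, 0.0]
wrist_force: [0.3, -0.3, 1.1]
grip_width: 0.0929
grasp_force: 0.0
shift cm [-0.09 -0.21  0.03] roll -0.002 rack now [[-97.9 -91.9]] 0.2133
{'fx': 350.5496331271902, 'cx': 273.60025958869096, 'cy': 204.75917646245296} [[270.05266372 203.62095096]
 [269.86881097 241.72340568]]
```

View pics/w0.png

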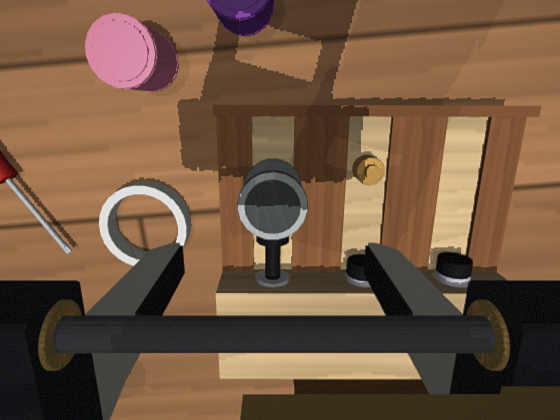

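The wrist view shows the tin's rim centred at about (272,206), within 3 mm of the prediction. The knob is just behind it at (272,240), and both fingers have free space. I'll descend.

```bash
python3 -m pendant '[{"delta_pos":[-0.3,0,4],"roll":0,"claw":-1},{"delta_pos":[-0.3,0,8],"roll":0,"claw":-1},{"delta_pos":[-0.3,0,11],"roll":0,"claw":-1},{"delta_pos":[-0.3,0,12.8],"roll":0,"claw":-1},{"delta_pos":[-0.3,0,12.8],"roll":0,"claw":-1}]' && python3 -m pendant '[{"delta_pos":[0,0,0],"roll":0,"claw":1},{"delta_pos":[0,0,0],"roll":0,"claw":1},{"delta_pos":[0,0,0],"roll":0,"claw":1},{"delta_pos":[0,0,0],"roll":0,"claw":1},{"delta_pos":[0,0,0],"roll":0,"claw":1},{"delta_pos":[0,0,0],"roll":0,"claw":1}]' 25
```

```text
time: 2.35
tool_pos: [0.562, -0.1529, 0.0838]
eef_rot: [-0.002, 0.039, 0.999, 0.001]
wrist_force: [-0.0, 0.7, 0.2]
grip_width: 0.093
grasp_force: 0.0
time: 2.95
tool_pos: [0.5639, -0.1549, 0.0864]
eef_rot: [0.0, 0.039, 0.999, -0.0]
wrist_force: [-0.6, -0.3, 4.9]
grip_width: 0.0571
grasp_force: 25.0
```

```bash
python3 -m pendant '[{"delta_pos":[0,0,-2],"roll":0,"claw":1},{"delta_pos":[0,0,-5],"roll":0,"claw":1},{"delta_pos":[0.1,2,-6.5],"roll":0,"claw":1},{"delta_pos":[0.1,6,-6.5],"roll":0,"claw":1},{"delta_pos":[0.1,10,-6.5],"roll":0,"claw":1},{"delta_pos":[0.1,14.5,-6.5],"roll":0,"claw":1},{"delta_pos":[0.1,19,-6.5],"roll":0,"claw":1},{"delta_pos":[0.1,23.5,-6.5],"roll":0,"claw":1},{"delta_pos":[0.1,27.5,-6.5],"roll":0,"claw":1},{"delta_pos":[0.1,30,-6.5],"roll":0,"claw":1}]' && python3 -m pendant '[{"delta_pos":[-0.6,1.7,0],"roll":0,"claw":1},{"delta_pos":[-0.6,1.7,3],"roll":0,"claw":1},{"delta_pos":[-0.6,1.7,6],"roll":0,"claw":1},{"delta_pos":[-0.6,1.7,8],"roll":0,"claw":1},{"delta_pos":[-0.6,1.7,9],"roll":0,"claw":1},{"delta_pos":[-0.6,1.7,9.5],"roll":0,"claw":1},{"delta_pos":[-0.6,1.7,9.8],"roll":0,"claw":1},{"delta_pos":[-0.6,1.7,9.8],"roll":0,"claw":1},{"delta_pos":[-0.6,1.7,9.8],"roll":0,"claw":1}]'; python3 - <<'E'
from h import *
go(-90,225,.05)
cv2.imwrite("pics/top1.png",eyes.grab_frame("top"))
E
```

```text
time: 3.95
tool_pos: [0.5856, 0.1472, 0.1503]
eef_rot: [-0.001, 0.039, 0.999, 0.0]
wrist_force: [0.9, -0.4, -3.5]
grip_width: 0.0571
grasp_force: 25.0
time: 4.85
tool_pos: [0.594, 0.161, 0.0537]
eef_rot: [0.001, 0.039, 0.999, 0.0]
wrist_force: [0.5, -0.5, -3.1]
grip_width: 0.0578
grasp_force: 25.0
shift cm [ 0.12 -0.    0.37] roll -0.001 rack now [[-88.8 225. ]] 0.0537
```

View pics/top1.png

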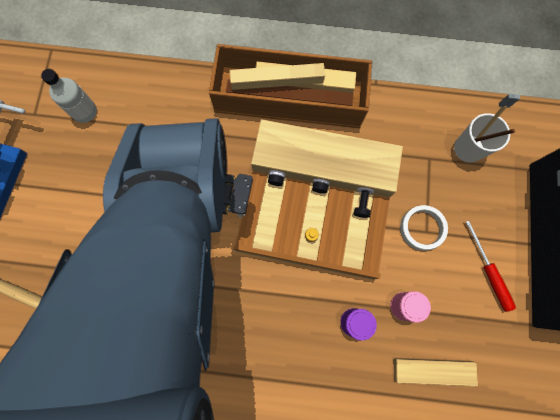

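The top view shows the knobbed tube fully exposed: neck (364,198), knob (362,212). Everything else is unmoved and the arm is over the free spot. The force of about -3 N means the tin is still hanging, so I'll lower the last few mm.

```bash
python3 -m pendant '[{"delta_pos":[0,0,0.1],"roll":0,"claw":1},{"delta_pos":[0,0,0.2],"roll":0,"claw":1},{"delta_pos":[0,0,0.3],"roll":0,"claw":1},{"delta_pos":[0,0,0.3],"roll":0,"claw":1}]'
```

```text
time: 5.3
tool_pos: [0.5937, 0.161, 0.0504]
eef_rot: [0.0, 0.039, 0.999, 0.0]
wrist_force: [-3.0, -1.1, 3.6]
grip_width: 0.0574
grasp_force: 25.0
```

```bash
python3 -m pendant '[{"delta_pos":[0,0,0],"roll":0,"claw":0.2},{"delta_pos":[0,0,0],"roll":0,"claw":-0.4},{"delta_pos":[0,0,0],"roll":0,"claw":-0.8},{"delta_pos":[0,0,0],"roll":0,"claw":-0.9},{"delta_pos":[0,0,0],"roll":0,"claw":-0.9},{"delta_pos":[0,0,-2],"roll":0,"claw":-0.9},{"delta_pos":[0,0,-6],"roll":0,"claw":-0.9},{"delta_pos":[0,0,-10],"roll":0,"claw":-0.9},{"delta_pos":[0,0,-14],"roll":0,"claw":-0.9},{"delta_pos":[0,0,-16],"roll":0,"claw":-0.9}]'; python3 - <<'E'
from h import *
go(-40,-95,.2)
E
```

```text
time: 6.3
tool_pos: [0.5945, 0.1611, 0.2136]
eef_rot: [0.002, 0.039, 0.999, 0.001]
wrist_force: [0.1, -0.2, -0.9]
grip_width: 0.0883
grasp_force: 0.0
shift cm [ -4.84 -32.02   1.34] roll -0.001 rack now [[-88.3 225.2]] 0.2136
```

```bash
python3 -m pendant '[{"delta_pos":[-2.8,-32,1],"roll":0,"claw":-0.9},{"delta_pos":[-2.8,-32,1],"roll":0,"claw":-0.9},{"delta_pos":[-2.8,-32,1],"roll":0,"claw":-0.9},{"delta_pos":[-2.8,-32,1],"roll":0,"claw":-0.9},{"delta_pos":[-2.8,-32,1],"roll":0,"claw":-0.9},{"delta_pos":[-2.8,-32,1],"roll":0,"claw":-0.5},{"delta_pos":[-2.8,-32,1],"roll":0,"claw":-0.3},{"delta_pos":[-2.8,-32,1],"roll":0,"claw":-0.3},{"delta_pos":[-2.8,-32,1],"roll":0,"claw":-0.3},{"delta_pos":[-2.8,-32,1],"roll":0,"claw":-0.3}]'; python3 - <<'E'
from h import *
import pickle
go(-40,-95,.2)
i=eyes.camera_info("wrist");im=eyes.grab_frame("wrist");cv2.imwrite("pics/w1.png",im);pickle.dump(i,open("w1.pkl","wb"))
t=eyes.grab_frame("top");cv2.imwrite("pics/top2.png",t)
E
```

```text
time: 7.3
tool_pos: [0.5964, -0.1591, 0.1999]
eef_rot: [-0.0, 0.039, 0.999, 0.0]
wrist_force: [-0.3, -0.4, -0.1]
grip_width: 0.0607
grasp_force: 0.0
shift cm [-2.15 -0.11 -0.01] roll 0.0 rack now [[-61.5 -93.9]] 0.1999
```

View pics/w1.png

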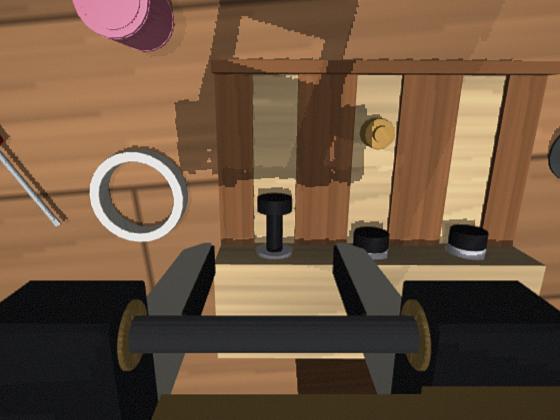

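View pics/top2.png

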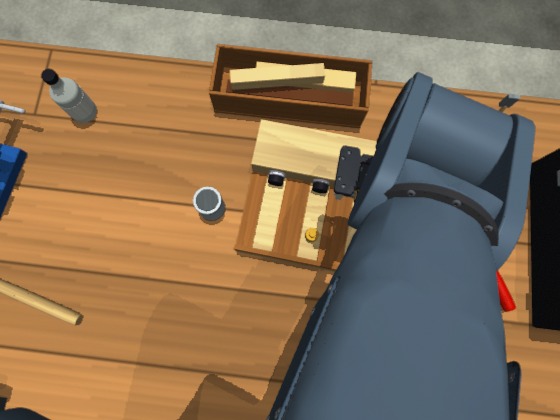

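The tin stands upright on the bench at top pixel (208,203). In the wrist view:
- Knob: columns 257–292, rear edge at row ~214.
- Neck: columns 266–283, rows 214–248.
- The tube's silver shoulder is at row ~248.

```bash
python3 - <<'E'
from h import *
import pickle
i=pickle.load(open("w1.pkl","rb"))
f=lambda uv,z:inr(ray("wrist",uv,z,i)).round(1).tolist()
print("knob back",f([(274.5,214)],.065),"neck sides",f([(266,232),(283,232)],.048),"block edge top",f([(215,265),(545,265)],.082),"bar",f([(215,60)],.052))
print("groove edges front",f([(254,76),(297,76)],.033))
print("tin",inr(ray("top",[(208,200)],.072)).round(1).tolist())
im=cv2.cvtColor(cv2.imread("pics/w1.png"),cv2.COLOR_BGR2GRAY)
print([(r,int(im[r,274])) for r in range(186,262,3)]); print([(c,int(im[232,c])) for c in range(258,292,2)])
E
```

```text
knob back [[-42.1, -92.2]] neck sides [[-18.2, -100.6], [-18.2, -83.8]] block edge top [[0.9, -146.2], [1.2, 153.0]] bar [[-175.3, -142.8]]
groove edges front [[-163.8, -110.8], [-163.8, -71.6]]
tin [[-89.3, 221.3]]
[(186, 189), (189, 101), (192, 77), (195, 0), (198, 12), (201, 25), (204, 40), (207, 39), (210, 38), (213, 36), (216, 37), (219, 39), (222, 35), (225, 36), (228, 39), (231, 37), (234, 37), (237, 37), (240, 37), (243, 33), (246, 33), (249, 22), (252, 53), (255, 70), (258, 111), (261, 66)]
[(258, 186), (260, 184), (262, 184), (264, 188), (266, 92), (268, 14), (270, 25), (272, 27), (274, 39), (276, 25), (278, 27), (280, 19), (282, 59), (284, 192), (286, 183), (288, 183), (290, 185)]
```

```bash
python3 -m pendant '[{"delta_pos":[-3.7,0.2,1],"roll":0,"claw":-0.3},{"delta_pos":[-3.7,0.2,5],"roll":0,"claw":-0.3},{"delta_pos":[-3.7,0.2,9],"roll":0,"claw":-0.3},{"delta_pos":[-3.7,0.2,12],"roll":0,"claw":-0.3},{"delta_pos":[-3.7,0.2,13.5],"roll":0,"claw":-0.3},{"delta_pos":[-3.7,0.2,14.3],"roll":0,"claw":-0.3},{"delta_pos":[-3.7,0.2,14.3],"roll":0,"claw":-0.3},{"delta_pos":[-3.7,0.2,14.3],"roll":0,"claw":-0.3}]'; python3 -c "
from h import *
go(-24,-92,.056)"
```

```text
time: 8.2
tool_pos: [0.6342, -0.1613, 0.0584]
eef_rot: [0.001, 0.039, 0.999, -0.0]
wrist_force: [0.4, 0.4, 0.1]
grip_width: 0.0605
grasp_force: 0.0
shift cm [0.04 0.12 0.24] roll -0.001 rack now [[-23.6 -93.2]] 0.0584
```

```bash
python3 -m pendant '[{"delta_pos":[0,0.1,0.1],"roll":0,"claw":-0.3},{"delta_pos":[0,0.1,0.1],"roll":0,"claw":1},{"delta_pos":[0,0.1,0.1],"roll":0,"claw":1},{"delta_pos":[0,0.1,0.1],"roll":0,"claw":1},{"delta_pos":[0,0.1,0.1],"roll":0,"claw":1},{"delta_pos":[0,0.1,0.1],"roll":0,"claw":1},{"delta_pos":[0,0.1,0.1],"roll":0,"claw":1}]' 25; python3 -c "
from h import *
go(-24,-92,.056)"
```

```text
time: 8.9
tool_pos: [0.6334, -0.1602, 0.0558]
eef_rot: [-0.0, 0.039, 0.999, 0.0]
wrist_force: [0.1, 0.1, -1.0]
grip_width: 0.0169
grasp_force: 0.0
shift cm [-0.04  0.02 -0.02] roll -0.001 rack now [[-24.4 -92.2]] 0.0558
```

```bash
python3 -m pendant '[{"delta_pos":[0,0,0],"roll":0,"claw":1},{"delta_pos":[0,0,0],"roll":0,"claw":1},{"delta_pos":[0.5,0,0],"roll":0,"claw":1},{"delta_pos":[1,0,0],"roll":0,"claw":1},{"delta_pos":[1.5,0,0],"roll":0,"claw":1}]' 25; python3 -c "
from h import *
go(-24,-92,.056)"
```

```text
time: 9.4
tool_pos: [0.6179, -0.159, 0.0559]
eef_rot: [-0.0, 0.039, 0.999, -0.0]
wrist_force: [-0.0, 0.9, -0.9]
grip_width: 0.0003
grasp_force: 0.2
shift cm [-1.6   0.01 -0.01] roll -0.001 rack now [[-40.  -92.1]] 0.0559
```

The gripper shut to 0, so it isn't holding the neck. I'll look before doing anything else.

```bash
python3 - <<'E'
from h import *
w=eyes.grab_frame("wrist");s=eyes.grab_frame("scene")
cv2.imwrite("pics/mix.png",np.hstack([cv2.resize(w[150:400,180:400],(352,400)),cv2.resize(s[200:350,140:300],(427,400),interpolation=cv2.INTER_CUBIC)]))
E
```

```text
(no output)
```

View pics/mix.png

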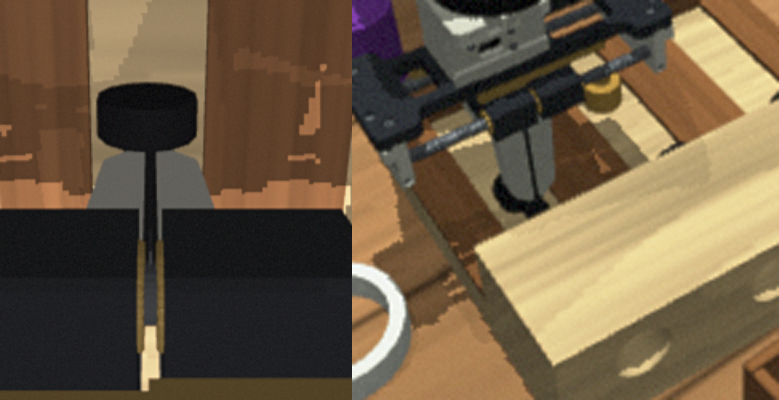

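The fingers look closed over or in front of the neck. I'll check the tip height against the scene view.

```bash
python3 - <<'E'
from h import *
print("overhang",arm.finger_overhang, "w",arm.read_state()["grip_width"],arm.read_state()["grasp_force"])
for x in(-24,-40):
  for z in(.03,.04,.048,.056,.065):
    p=[*(K["R"]@[x/1000,-.092]+K["o"]),z]; q=proj("scene",p)[0]; print(x,z,q.round(1),"crop",((q-[140,200])*[427/160,400/150]+[352,0]).round())
# image-1 knob (start) vs now, origin by dark-mask in scene
E
python3 -c "
from bench import arm;print([a for a in dir(arm) if a[0]!='_'])"
```

```text
overhang 0.017 w 0.0008306157540489071 0.0
-24 0.03 [212.4 288. ] crop [545. 235.]
-24 0.04 [211.8 284.2] crop [543. 224.]
-24 0.048 [211.3 281.1] crop [542. 216.]
-24 0.056 [210.8 278. ] crop [541. 208.]
-24 0.065 [210.2 274.4] crop [539. 198.]
-40 0.03 [208.  282.2] crop [534. 219.]
-40 0.04 [207.4 278.4] crop [532. 209.]
-40 0.048 [206.9 275.3] crop [531. 201.]
-40 0.056 [206.4 272.2] crop [529. 193.]
-40 0.065 [205.8 268.6] crop [528. 183.]
['Unreachable', 'finger_overhang', 'finish_job', 'read_state']
```

```bash
python3 - <<'E'
from h import *
i=eyes.camera_info("wrist")
print("knob back",inr(ray("wrist",[(272,243.7),(241,243),(303,243)],.065,i)).round(1).tolist())
p,R=rt()
# expected pixels of the fingertip (lower end, camera side, +-17.5mm in tool y) for several tip heights ahead of the TCP
for t in(.017,.005,0,-.005):
    q=proj("wrist",[p+R@[.0075,y,t] for y in(-.0125,.0125)],i); print(t,q.round(1).tolist(),"crop",((q-[180,150])*1.6).round().tolist())
E
```

```text
knob back [[-50.6, -92.1], [-51.1, -107.7], [-51.0, -76.6]]
0.017 [[250.5, 231.2], [294.0, 231.1]] crop [[113.0, 130.0], [182.0, 130.0]]
0.005 [[249.1, 238.9], [295.3, 238.8]] crop [[111.0, 142.0], [184.0, 142.0]]
0 [[248.5, 242.3], [295.8, 242.3]] crop [[110.0, 148.0], [185.0, 148.0]]
-0.005 [[247.8, 246.0], [296.4, 246.0]] crop [[109.0, 154.0], [186.0, 154.0]]
```

The knob's rear edge has moved from -42 to -51 mm, so the shut fingers nudged the tube out about 9 mm but passed over the neck. The tips are higher than assumed when shut. I'll lift, open, re-centre on the neck and feel for the shelf top to get the true height.

```bash
python3 -m pendant '[{"delta_pos":[-0.6,0,-1],"roll":0,"claw":1},{"delta_pos":[-0.9,0,-3],"roll":0,"claw":0},{"delta_pos":[-0.9,0,-3],"roll":0,"claw":-0.08},{"delta_pos":[-0.9,0,-3],"roll":0,"claw":-0.08},{"delta_pos":[-0.9,0,-3],"roll":0,"claw":-0.08},{"delta_pos":[-0.9,0,-3],"roll":0,"claw":-0.08},{"delta_pos":[-0.9,0,-3],"roll":0,"claw":-0.08},{"delta_pos":[-0.9,0,-3],"roll":0,"claw":-0.08},{"delta_pos":[-0.9,0,-1],"roll":0,"claw":-0.08},{"delta_pos":[-0.9,0,0],"roll":0,"claw":-0.08}]'; python3 -m pendant '[{"delta_pos":[0,0,0.1],"roll":0,"claw":-0.08},{"delta_pos":[0,0,0.2],"roll":0,"claw":-0.08},{"delta_pos":[0,0,0.2],"roll":0,"claw":-0.08},{"delta_pos":[0,0,0.2],"roll":0,"claw":-0.08}]'
```

```text
time: 10.5
tool_pos: [0.6269, -0.1596, 0.0545]
eef_rot: [-0.001, 0.039, 0.999, 0.0]
wrist_force: [-0.9, 0.3, 0.1]
grip_width: 0.0501
grasp_force: 0.0
time: 10.9
tool_pos: [0.6277, -0.1598, 0.0545]
eef_rot: [0.0, 0.039, 0.999, -0.0]
wrist_force: [-0.5, 1.1, 0.6]
grip_width: 0.0501
grasp_force: 0.0
```

```bash
python3 -m pendant '[{"delta_pos":[0,0,0.1],"roll":0,"claw":-0.08},{"delta_pos":[0,0,0.1],"roll":0,"claw":-0.08},{"delta_pos":[0,0,0.1],"roll":0,"claw":-0.08}]'
```

```text
time: 11.2
tool_pos: [0.6275, -0.1598, 0.0529]
eef_rot: [0.0, 0.039, 0.999, -0.0]
wrist_force: [-0.4, -0.4, 0.1]
grip_width: 0.0502
grasp_force: 0.0
```

```bash
python3 -m pendant '[{"delta_pos":[0,0,0.1],"roll":0,"claw":-0.08},{"delta_pos":[0,0,0.2],"roll":0,"claw":-0.08},{"delta_pos":[0,0,0.2],"roll":0,"claw":-0.08}]';python3 -m pendant '[{"delta_pos":[0,0,0.1],"roll":0,"claw":-0.08},{"delta_pos":[0,0,0.2],"roll":0,"claw":-0.08},{"delta_pos":[0,0,0.2],"roll":0,"claw":-0.08}]'
```

```text
time: 11.5
tool_pos: [0.6273, -0.1597, 0.0507]
eef_rot: [-0.0, 0.039, 0.999, 0.0]
wrist_force: [-0.6, 0.3, 0.1]
grip_width: 0.0503
grasp_force: 0.0
time: 11.8
tool_pos: [0.6273, -0.1597, 0.0487]
eef_rot: [-0.0, 0.039, 0.999, 0.0]
wrist_force: [0.2, 0.5, 0.3]
grip_width: 0.0502
grasp_force: 0.0
```

```bash
python3 -m pendant '[{"delta_pos":[0,0,0.1],"roll":0,"claw":-0.08},{"delta_pos":[0,0,0.3],"roll":0,"claw":-0.08},{"delta_pos":[0,0,0.3],"roll":0,"claw":-0.08}]';python3 -m pendant '[{"delta_pos":[0,0,0.1],"roll":0,"claw":-0.08},{"delta_pos":[0,0,0.2],"roll":0,"claw":-0.08},{"delta_pos":[0,0,0.2],"roll":0,"claw":-0.08}]'
```

```text
time: 12.1
tool_pos: [0.6273, -0.1597, 0.0455]
eef_rot: [-0.0, 0.039, 0.999, 0.0]
wrist_force: [0.2, 0.2, 0.1]
grip_width: 0.0504
grasp_force: 0.0
time: 12.4
tool_pos: [0.6273, -0.1597, 0.0437]
eef_rot: [-0.0, 0.039, 0.999, 0.0]
wrist_force: [0.3, 0.1, 0.3]
grip_width: 0.0502
grasp_force: 0.0
```

```bash
python3 -m pendant '[{"delta_pos":[0,0,0.1],"roll":0,"claw":-0.08},{"delta_pos":[0,0,0.3],"roll":0,"claw":-0.08},{"delta_pos":[0,0,0.3],"roll":0,"claw":-0.08}]'; python3 - <<'E'
from h import *
p,R=rt();print(inr(p),p[2])
s=eyes.grab_frame("scene")[225:325,150:275]
s=cv2.resize(s,None,fx=6,fy=6,interpolation=cv2.INTER_CUBIC)
for t in(.017,.007,-.003):   # predicted tip heights, inner edge of both fingers, block side face
    for y in(-.025,.025):
        q=proj("scene",p+R@[-.0075,y,t])[0]; cv2.circle(s,tuple(int(v) for v in (q-[150,225])*6),4,(0,0,255) if t==.017 else (0,255,0) if t==.007 else (255,0,255),-1)
cv2.imwrite("pics/s3.png",s)
E
```

```text
time: 12.7
tool_pos: [0.6273, -0.1597, 0.0405]
eef_rot: [-0.0, 0.039, 0.999, 0.0]
wrist_force: [0.3, -0.1, -0.2]
grip_width: 0.0502
grasp_force: 0.0
[[-30.61488078 -92.08892732]] 0.04054768161161425
```

View pics/s3.png

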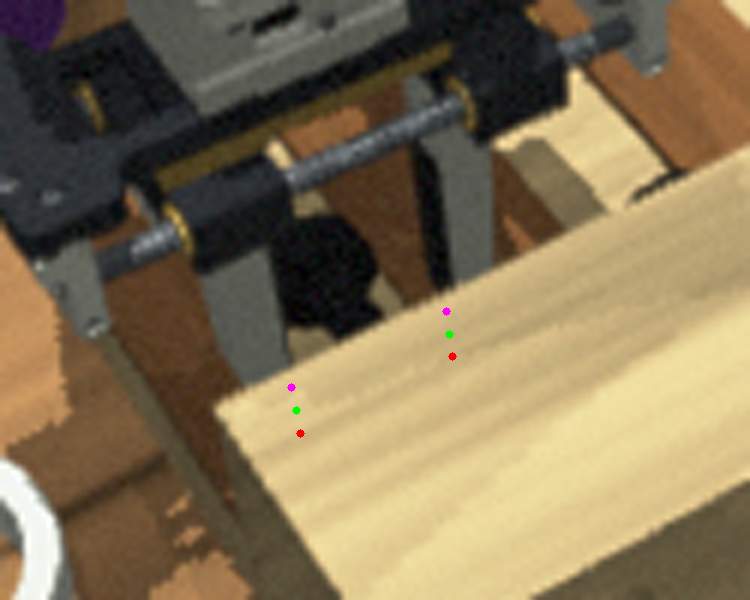

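The fingers straddle the knob (320,270) and neck (350,315). The block hides the tips, but there is no shelf contact. I'll close here.

```bash
python3 -m pendant '[{"delta_pos":[0,0,0],"roll":0,"claw":0.5},{"delta_pos":[0,0,0],"roll":0,"claw":1},{"delta_pos":[0,0,0],"roll":0,"claw":1},{"delta_pos":[0,0,0],"roll":0,"claw":1},{"delta_pos":[0,0,0],"roll":0,"claw":1},{"delta_pos":[0,0,0],"roll":0,"claw":1},{"delta_pos":[0,0,0],"roll":0,"claw":1},{"delta_pos":[0,0,0],"roll":0,"claw":1}]' 25
```

```text
time: 13.55
tool_pos: [0.6275, -0.1599, 0.0409]
eef_rot: [0.0, 0.039, 0.999, -0.0]
wrist_force: [-1.4, -0.5, -0.5]
grip_width: 0.0149
grasp_force: 25.0
```

Neck gripped: 15 mm at 25 N. I'll draw gently along rack -x.

```bash
python3 -m pendant '[{"delta_pos":[0.5,0,0],"roll":0,"claw":1},{"delta_pos":[1,0,0],"roll":0,"claw":1},{"delta_pos":[1.5,0,0],"roll":0,"claw":1},{"delta_pos":[2,0,0],"roll":0,"claw":1},{"delta_pos":[2.5,0,0],"roll":0,"claw":1},{"delta_pos":[3,0,0],"roll":0,"claw":1}]'; python3 -c "
from h import *
go(-115,-92,.0405)"
```

```text
time: 14.15
tool_pos: [0.597, -0.1573, 0.0409]
eef_rot: [-0.0, 0.039, 0.999, 0.0]
wrist_force: [0.6, -0.5, -1.1]
grip_width: 0.0154
grasp_force: 25.0
shift cm [5.4  0.   0.04] roll -0.001 rack now [[-61.  -92.1]] 0.0409
```

```bash
python3 -m pendant '[{"delta_pos":[0.7,0,0],"roll":0,"claw":1},{"delta_pos":[1.4,0,0],"roll":0,"claw":1},{"delta_pos":[2.1,0,0],"roll":0,"claw":1},{"delta_pos":[2.8,0,0],"roll":0,"claw":1},{"delta_pos":[3.5,0,0],"roll":0,"claw":1},{"delta_pos":[4.2,0,0],"roll":0,"claw":1},{"delta_pos":[4.9,0,0],"roll":0,"claw":1},{"delta_pos":[5.4,0,0],"roll":0,"claw":1},{"delta_pos":[5.4,0,0.1],"roll":0,"claw":1},{"delta_pos":[5.4,0,0.1],"roll":0,"claw":1}]'; python3 - <<'E'
from h import *
go(-115,-92,.0405)
i=eyes.camera_info("wrist");im=eyes.grab_frame("wrist")
g=cv2.cvtColor(im,cv2.COLOR_BGR2GRAY);print([(r,int(g[r,250]),int(g[r,272])) for r in range(190,262,4)])
E
```

```text
time: 15.15
tool_pos: [0.5436, -0.1532, 0.0399]
eef_rot: [-0.0, 0.039, 0.999, 0.0]
wrist_force: [-0.4, 0.8, -0.7]
grip_width: 0.0152
grasp_force: 25.0
shift cm [ 0.05  0.01 -0.06] roll -0.001 rack now [[-114.5  -92.1]] 0.0399
[(190, 156, 80), (194, 13, 21), (198, 17, 13), (202, 18, 18), (206, 18, 19), (210, 18, 23), (214, 22, 26), (218, 22, 33), (222, 24, 25), (226, 20, 29), (230, 22, 27), (234, 138, 27), (238, 135, 22), (242, 129, 21), (246, 108, 24), (250, 109, 23), (254, 106, 28), (258, 109, 20)]
```

```bash
python3 -m pendant '[{"delta_pos":[0,0,0],"roll":0,"claw":0.5},{"delta_pos":[0,0,0],"roll":0,"claw":0.2},{"delta_pos":[0,0,0],"roll":0,"claw":-0.08},{"delta_pos":[0,0,0],"roll":0,"claw":-0.08},{"delta_pos":[0,0,0],"roll":0,"claw":-0.08},{"delta_pos":[0,0,-1],"roll":0,"claw":-0.08},{"delta_pos":[0,0,-4],"roll":0,"claw":-0.08},{"delta_pos":[0,0,-8],"roll":0,"claw":-0.08},{"delta_pos":[0,0,-12],"roll":0,"claw":-0.08},{"delta_pos":[0,0,-16],"roll":0,"claw":-0.08}]'; python3 -m pendant '[{"delta_pos":[5,0,0],"roll":0,"claw":-0.08},{"delta_pos":[10,0,0],"roll":0,"claw":-0.08},{"delta_pos":[15,0,0],"roll":0,"claw":-0.08},{"delta_pos":[20,0,0],"roll":0,"claw":-0.08},{"delta_pos":[25,0,0],"roll":0,"claw":-0.08},{"delta_pos":[25,0,0],"roll":0,"claw":-0.08},{"delta_pos":[25,0,0],"roll":0,"claw":-0.08}]'; python3 - <<'E'
from h import *
t=eyes.grab_frame("top");cv2.imwrite("pics/top3.png",t)
s=eyes.grab_frame("scene")
c=lambda m,h:cv2.resize(m,(int(m.shape[1]*h/m.shape[0]),h),interpolation=cv2.INTER_CUBIC)
cv2.imwrite("pics/end.png",np.hstack([c(t[110:290,180:410],330),c(s[180:360,100:360],330)])[:,:800])
for n,x in dict(tail=-15,shoulder=-95).items(): print(n)
pr=lambda x,z:proj("top",[*(K["R"]@[x/1000,-.092]+K["o"]),z])[0].round(1).tolist()
print("pred tail px",pr(-15,.064),"face bottom px",pr(0,.05),"knob front",pr(-149,.064))
g=t
a=np.array(pr(-170,.064));b=np.array(pr(10,.064))
for k in np.linspace(0,1,31):
    q=a+(b-a)*k; print(int(-170+180*k),t[int(round(q[1])),int(round(q[0]))].tolist(),end=" ")
E
```

```text
time: 16.2
tool_pos: [0.5435, -0.153, 0.2023]
eef_rot: [0.0, 0.039, 0.999, -0.0]
wrist_force: [0.8, 0.3, -0.3]
grip_width: 0.0499
grasp_force: 0.0
time: 16.9
tool_pos: [0.2946, -0.1338, 0.2008]
eef_rot: [0.001, 0.04, 0.999, -0.001]
wrist_force: [0.7, -0.6, 1.1]
grip_width: 0.0502
grasp_force: 0.0
tail
shoulder
pred tail px [364.6, 195.3] face bottom px [364.2, 190.2] knob front [354.8, 259.1]
-170 [42, 88, 141] -164 [111, 165, 194] -158 [111, 166, 196] -152 [60, 90, 107] -146 [34, 31, 32] -140 [41, 38, 38] -134 [43, 39, 40] -128 [40, 38, 38] -122 [30, 27, 29] -116 [40, 37, 38] -110 [31, 27, 27] -104 [40, 36, 37] -98 [39, 37, 37] -92 [197, 184, 183] -86 [221, 211, 210] -80 [223, 215, 213] -74 [222, 213, 213] -68 [223, 216, 216] -62 [223, 216, 216] -56 [223, 219, 218] -50 [223, 218, 217] -44 [223, 217, 216] -38 [223, 220, 220] -32 [222, 213, 213] -26 [222, 221, 220] -20 [223, 216, 215] -14 [159, 166, 173] -8 [57, 86, 101] -2 [54, 81, 96] 4 [41, 61, 72] 10 [120, 179, 211]
```

View pics/end.png

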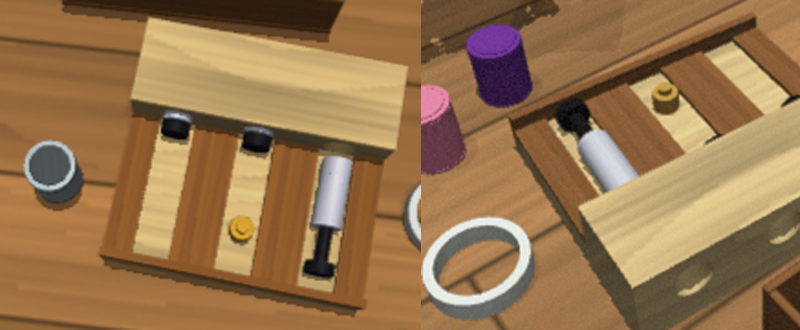

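The tube lies wholly in its groove: tail end at (338,157) about 15 mm clear of the face, knob at (320,270) short of the bar. The tin stands upright on the bench at (53,170), and the caps, brass cap and tape are unmoved. I'm handing in the job.

```bash
python3 -c "
from bench import arm
print(arm.finish_job())"
```

```text
the job is handed in; nothing more can be done
None
```

I handed the job in at about 17 s: the tin stands upright on the bench, and the knobbed tube lies fully out of its hole in its groove; the first grip missed the neck and the second held, and the other two tubes, brass cap and tape look unmoved.

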